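# Put the two water meters away in their own stands

### The job

The narrow water meter has been left in the wide meter's sloping stand. Move it over to the narrow stand first, then put the wide meter from the bench into the wide stand, each slid cap end first and display up, fully home against the end of its slot and left resting there. Do not knock over or shift the bottles, vials and cup.

Things in the scene. Friction and masses are not known exactly. Their poses are not given: they have to be found in the camera images.
- narrow_meter: The narrower flat hand-held water meter, loose, white plastic with a black cap over the last 50 mm of its tip end (body -x) and a grey display on top (+z). 150 mm long (x), 36 mm wide (y), 18 mm thick (z); the first 12 mm of the tip are 10 mm narrower and 6 mm thinner. Origin at the centre of its underside. About 120 g. Starts lying loosely in the wide stand's slot.
- wide_meter: The wider flat hand-held water meter, loose, white plastic with a black cap over the last 50 mm of its tip end (body -x) and a grey display on top (+z). 165 mm long (x), 54 mm wide (y), 18 mm thick (z); the first 12 mm of the tip are 10 mm narrower and 6 mm thinner. Origin at the centre of its underside. About 180 g. Starts flat on the bench, pointing any way.
- narrow_stand: Grey plastic stand, fixed to the bench; base plate 125 x 53 x 8 mm, origin at the centre of its underside. Its slot slopes down towards the stand's -x, 25 degrees from level; the mouth looks to +x (towards the robot) and up. A 22 mm wide tongue carries the slot floor on to 98 mm from the closed end; a meter's rear overhangs it freely. Fits the narrow meter; starts empty.
- wide_stand: Grey plastic stand, fixed to the bench; base plate 125 x 71 x 8 mm, origin at the centre of its underside. Its slot slopes down towards the stand's -x, 25 degrees from level; the mouth looks to +x (towards the robot) and up. A 22 mm wide tongue carries the slot floor on to 98 mm from the closed end; a meter's rear overhangs it freely. Fits the wide meter.
- narrow_stand_end (a point): Centre of the closed end of the narrow stand's slot, 9 mm above its floor: where the narrow meter's tip comes when fully home. Axes as the stand's. From here the slot runs out along (cos 25, 0, sin 25) deg; floor normal (-sin 25, 0, cos 25). Inside it is 41 mm wide, 22 mm high, 58 mm deep along the slope, with side walls and a 5 mm thick roof.
- narrow_stand_tail (a point): Where the tail of the narrow meter comes when fully home: 150 mm out from the closed end along the slot axis, 9 mm above the line of the floor. Axes as the stand's.
- narrow_meter_tip (a point): Middle of the narrow meter's tip face (black cap end), mid-thickness. Axes as the meter's.
- narrow_meter_tail (a point): Middle of the narrow meter's tail face (white end), mid-thickness. Axes as the meter's.
- wide_stand_end (a point): Centre of the closed end of the wide stand's slot, 9 mm above its floor: where the wide meter's tip comes when fully home. Axes as the stand's. From here the slot runs out along (cos 25, 0, sin 25) deg; floor normal (-sin 25, 0, cos 25). Inside it is 59 mm wide, 22 mm high, 58 mm deep along the slope, with side walls and a 5 mm thick roof.
- wide_stand_tail (a point): Where the tail of the wide meter comes when fully home: 165 mm out from the closed end along the slot axis, 9 mm above the line of the floor. Axes as the stand's.
- wide_meter_tip (a point): Middle of the wide meter's tip face (black cap end), mid-thickness. Axes as the meter's.
- wide_meter_tail (a point): Middle of the wide meter's tail face (white end), mid-thickness. Axes as the meter's.
- bottle_a: Bystander, loose: dropper bottle, white, 34 mm across, 82 mm tall, coloured cap; origin at the centre of its underside.
- bottle_b: Bystander, loose: dropper bottle, white, 34 mm across, 82 mm tall, coloured cap; origin at the centre of its underside.
- bottle_c: Bystander, loose: dropper bottle, white, 34 mm across, 82 mm tall, coloured cap; origin at the centre of its underside.
- vial_a: Bystander, loose: glass sample vial, 27 mm across, black cap 37 mm across, 67 mm tall; origin at the centre of its underside.
- vial_b: Bystander, loose: glass sample vial, 27 mm across, black cap 37 mm across, 67 mm tall; origin at the centre of its underside.
- cup: Bystander, loose: clear sample cup with red lid, 66 mm across, 76 mm tall; origin at the centre of its underside.
Mind the look-alikes: they are no part of the job. Leave any brown, purple or yellow look-alike of the narrow_meter alone.

How it is judged:
On the way, in this order (a step that is already met when the one before it is completed fails the run):
1. the narrow meter lies fully home in the narrow stand (distance between narrow_meter_tip and narrow_stand_end below 0.008 m and distance between narrow_meter_tail and narrow_stand_tail below 0.012 m and angle between narrow_meter's own z axis and vertical below 0.8 rad), for 0.2 s.
2. the wide meter lies fully home in the wide stand (distance between wide_meter_tip and wide_stand_end below 0.008 m and distance between wide_meter_tail and wide_stand_tail below 0.012 m and angle between wide_meter's own z axis and vertical below 0.8 rad), for 0.2 s.
At the end, for the whole second after the job is handed in: Each meter lies at rest in its own stand, display up, its tip within 8 mm of the middle of the slot's closed end and its tail within 12 mm of its place (all of step 1 and all of step 2 and linear speed of each of narrow_meter, wide_meter below 0.02 m/s); the robot touches nothing.
It fails at once if a bottle, vial or the cup is shifted by more than 30 mm or tipped over (distance of any of bottle_a, bottle_b, bottle_c, vial_a, vial_b, cup from where it was at the start of the episode above 0.03 m or angle between any of bottle_a, bottle_b, bottle_c, vial_a, vial_b, cup's own z axis and vertical above 0.5 rad).
It also fails if it takes over 64 s, if anything falls off the work surface, if the arm or the gripper's body presses on something with over 40 N, if the wrist force passes 120 N, or if a joint passes its speed limit or range.

### The arm

A 7-joint arm with a two-finger parallel gripper is mounted at the origin on the work surface. World frame = base frame: x ahead of the robot, y to its left, z up, the work surface at z = 0. Lengths are in m, angles in rad, forces in N, time in s.
With the tool pointing down it reaches from about 0.425 to 0.875 m from the base axis. Payload 9.9 kg.
Tool frame: the origin (TCP) lies between the finger pads; the fingertips stand 8 mm ahead of it and the grasp point (between the pads) lies 11 mm behind it; z points along the fingers, x is the direction in which the jaws open and shut, and the axes are right-handed (so a half turn about z gives the same grasp; the last joint's range is limited). The gripper opens to 85 mm and grips with 20 to 120 N. Pads are 22 mm wide; open, the fingers measure 114 mm over their backs; the gripper's body (76 mm by 85 mm) begins 54 mm behind the grasp point. The pads swing forward as they close: fully open they stand 13 mm farther back than shut.
Start: joints at [1.161, 0.576, 0.025, 1.437, -0.015, 1.129, -0.057], TCP at [0.216, -0.639, 0.205] pointing down, gripper open.
Joint ranges: [-2.76, 2.76], [-0.34, 2.15], [-1.52, 1.57], [0.19, 2.46], [-1.09, 4.23], [0.17, 1.99], [-2.82, 2.82]. Speed limits (rad/s): [2.22, 2.22, 3.01, 3.01, 3.14, 3.14, 3.14].

### API

Orientations are given as a unit quaternion [x, y, z, w].
In Python, from workcell import get_state, viewer, arm gives the robot as it stands.
- The arm moves only by the shell command python3 -m pendant 'ROWS'. ROWS is JSON, a list of rows, each an object with "translation": the shift along the world's x, y, z in m, a list of three; "delta_rot": the turn, a rotation vector about the world's x, y, z in degrees, a list of three; "grip": the opening, from 0 (shut) to 1 (fully open). A call has 1 to 5 rows; each row shifts and turns the commanded pose from where the row before left it; what a row does not reach is not made up. A row lasts 1/10 s, in which the tool goes at most 50 mm and 8.59 degrees, less where a joint would pass 70% of its speed; a pose out of reach is approached as far as the arm can. A call is refused whole if a number of a shift passes 0.05 or a number of a turn 8.59, either way. A call with a gripper value outside its range is refused whole. The fingers move at their own pace and stop on an object; the grip force is fixed at half the most. Time passes only in rows, so rows that do not move let the fingers close. It gives the time, the measured TCP pose, the force and the opening at its end, in the units of the state.
- get_state(): the state, without advancing time (a new reading comes with each control period).
- viewer.snapshot(name): name is "scene" or "side" or "wrist"; returns a dict with "pixels" (480x640x3 uint8, red, green, blue), "z_map" (480x640 float32, m along the optical axis (not along the pixel's ray), 0 where there is no reading), "fx", "fy", "cx", "cy" (pixels), "world_from_camera" (4x4, takes a point from camera to world coordinates). Camera axes: x right, y down, z forward; pixel columns grow to the right and rows downward; lengths in m; the calibration is good to about 2 mm. A picture is of the moment at which its call begins.
- arm.hand_in(): hands the job in, once; it reports no verdict.
The state is a dict: "time_s": time; "joints": joint angles; "dq": joint speeds; "effort": joint torques, N m; "eef_pos": TCP position; "eef_rot": TCP orientation; "force": force on the tool from outside, world axes, zero at the start; "moment": the same for the moment, N m; "finger_gap": opening from 0.0 (shut) to 1.0 (fully open).
Only numpy, scipy, OpenCV 4.12 (cv2) and the standard library are available. Lean on these libraries where they do the work, as an engineer would, in place of code of your own. Each camera call takes 0.05 s, during which the arm holds its last target. There are 200 camera calls.

## Working session

There is one attempt and no reset: what is moved stays moved. The work goes in short steps, Python scripts to look and compute and a shell command to move; the robot and the scene stay as the last step left them, time stands still between calls to the robot, and variables do not carry over. Pictures are saved under pics/ and viewed, on a budget of 10 in all, crops included, one or two more only if the job needs it, and the job is handed in when it is done.

```bash
mkdir -p pics; ls; cat > h.py <<'E'
import numpy as np, cv2
from workcell import get_state, viewer, arm
def snap(name):
    s=viewer.snapshot(name); np.savez(f'/tmp/{name}.npz',**{k:np.array(v) for k,v in s.items()}); return s
def save(s,fn): cv2.imwrite('pics/'+fn,s['pixels'][:,:,::-1])
def load(name): return dict(np.load(f'/tmp/{name}.npz'))
def ray(s,u,v):
    T=s['world_from_camera']; d=T[:3,:3]@np.array([(u-s['cx'])/s['fx'],(v-s['cy'])/s['fy'],1]); return T[:3,3],d
def onz(s,u,v,z):
    o,d=ray(s,u,v); return o+d*(z-o[2])/d[2]
def dep(s,u,v):
    o,d=ray(s,u,v); return o+d*float(s['z_map'][int(v),int(u)])
def cloud(s):
    v,u=np.mgrid[:480,:640]; T=s['world_from_camera']
    d=np.stack([(u-s['cx'])/s['fx'],(v-s['cy'])/s['fy'],np.ones(u.shape)],-1)*s['z_map'][...,None]
    return d@T[:3,:3].T+T[:3,3]
E
python3 - <<'E'
from h import *
a=snap('scene');b=snap('side')
save(a,'scene.png');save(b,'side.png')
for s in(a,b):print(np.round(s['world_from_camera'],3),s['fx'],(s['z_map']>0).mean())
print(get_state())
E
```

```text
pics
[[ 0.268  0.82  -0.506  1.106]
 [ 0.963 -0.235  0.13  -0.184]
 [-0.012 -0.522 -0.853  1.119]
 [ 0.     0.     0.     1.   ]] 563.0687855447511 0.9959407552083334
[[-0.721 -0.531  0.445 -0.026]
 [-0.693  0.558 -0.456  0.501]
 [-0.007 -0.638 -0.77   0.975]
 [ 0.     0.     0.     1.   ]] 526.123740810545 0.996103515625
{'time_s': 0.1, 'joints': array([ 1.16119514,  0.57644318,  0.0248628 ,  1.43781393, -0.01495697,
        1.12899701, -0.05649752]), 'dq': array([ 0.00013083, -0.00222146,  0.00042579, -0.0038879 , -0.00012548,
        0.00246436,  0.00168788]), 'effort': array([ 4.68301296e-03, -7.67302394e+01,  2.25727871e+00, -2.86607033e+01,
        1.57775934e-02,  8.58787709e-03, -8.81440405e-05]), 'eef_pos': array([ 0.21588848, -0.63908359,  0.2047361 ]), 'eef_rot': array([ 8.12436352e-01, -5.83049422e-01, -6.33657281e-04, -3.79427790e-04]), 'force': array([0.00910845, 0.1825713 , 0.00939875]), 'moment': array([-0.02418228, -0.04537705, -0.02198852]), 'finger_gap': 1.0062596000076327}
```

View pics/scene.png

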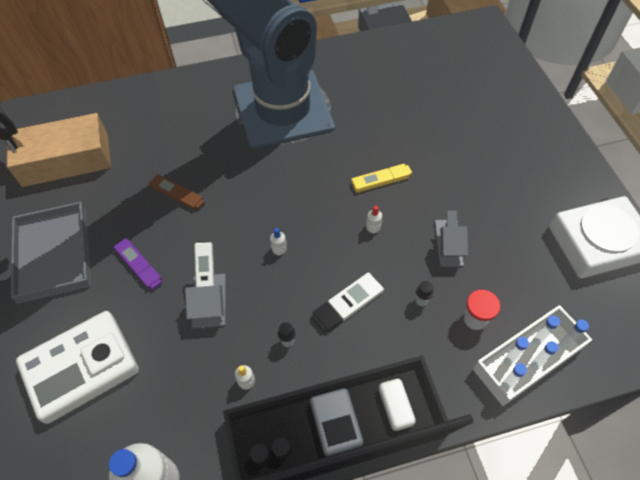

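View pics/side.png

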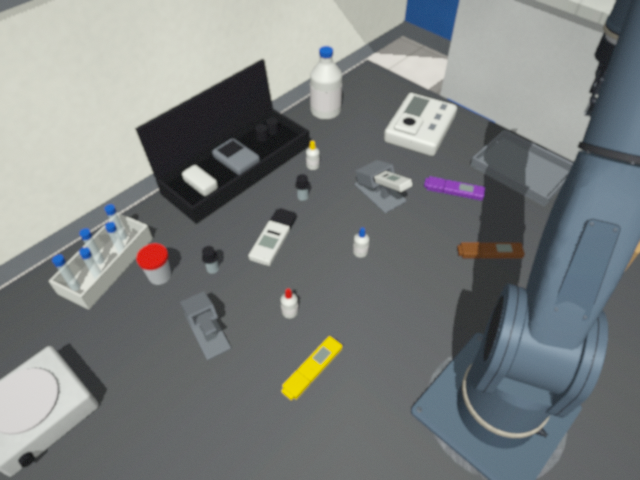

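Candidates (scene pixels): a white meter in the wide stand (205,262), a white meter with black cap on the bench (350,300), and brown (177,192), purple (137,264) and yellow (381,179) look-alikes. The narrow meter is the white one at (205,262), in the wide stand at (206,303). The wide meter is at (350,300), and the empty narrow stand is at (453,243). Next I'll check one close composite crop and measure.

```bash
python3 - <<'E'
from h import *
a=load('scene');b=load('side')
def crop(s,u,v,w,h,k): return cv2.resize(s['pixels'][v:v+h,u:u+w,::-1],(w*k,h*k),interpolation=cv2.INTER_CUBIC)
t=np.hstack([crop(a,170,230,80,100,4),crop(a,420,200,80,100,4)]);
u=np.hstack([crop(b,345,145,80,70,4),crop(b,170,280,80,80,4)[:280]])
cv2.imwrite('pics/crop1.png',np.vstack([t[:310],u]))
for n,s in(('scene',a),('side',b)):
    P=cloud(s); hsv=cv2.cvtColor(s['pixels'],cv2.COLOR_RGB2HSV)
    Z=P[...,2]
    print(n,'bench z',np.median(Z[(abs(P[...,0]-.6)<.2)&(abs(P[...,1]+.2)<.3)]))
    m=((hsv[...,2]>150)&(hsv[...,1]<50)).astype(np.uint8)
    k,l,st,c=cv2.connectedComponentsWithStats(m)
    for i in range(1,k):
        if 80<st[i,4]<4000:
            q=P[l==i]; print(st[i],np.round(c[i]),'med',np.round(np.median(q,0),3), 'min',np.round(q.min(0),3),'max',np.round(q.max(0),3))
E
```

```text
scene bench z 0.0009371939374560601
[ 158    0   63   27 1188] [185.  11.] med [-1.339 -0.208 -0.595] min [-1.368 -0.314 -0.671] max [ 1.106 -0.045  1.119]
[621  13  19  36 478] [632.  32.] med [-0.755  1.911 -0.75 ] min [-0.897 -0.184 -0.769] max [1.106 2.017 1.119]
[568  83  30  23 352] [583.  95.] med [-0.43   1.474 -0.75 ] min [-0.513 -0.184 -0.765] max [1.106 1.535 1.119]
[195 242  19  45 618] [204. 264.] med [ 0.476 -0.279  0.089] min [ 0.362 -0.313 -0.002] max [ 1.106 -0.184  1.119]
[ 329  272   55   47 1170] [356. 295.] med [0.6   0.021 0.018] min [ 0.545 -0.184 -0.006] max [1.106 0.083 1.119]
[ 478  305  114   95 2516] [529. 356.] med [0.833 0.314 0.039] min [ 0.735 -0.184 -0.005] max [1.106 0.454 1.119]
[240 365  14  17 109] [247. 374.] med [ 0.725 -0.24   0.054] min [ 0.683 -0.257  0.002] max [ 1.106 -0.184  1.119]
[ 380  379   35   49 1071] [397. 403.] med [0.856 0.019 0.058] min [ 0.804 -0.184  0.03 ] max [1.106 0.042 1.119]
[339 391  11  23  82] [344. 401.] med [ 0.825 -0.075  0.059] min [ 0.807 -0.083  0.055] max [ 0.848 -0.071  0.064]
[ 125  443   53   37 1226] [152. 
[... 1094 characters left out ...]
.026  0.18  -0.761] max [1.711 0.531 0.975]
[144 268  21  16 206] [155. 276.] med [0.697 0.268 0.029] min [-0.026  0.254 -0.002] max [0.741 0.501 0.975]
[281 295  16  24 303] [289. 306.] med [0.425 0.123 0.039] min [-0.026  0.102 -0.003] max [0.463 0.501 0.975]
[502 326  18  14 172] [511. 332.] med [0.034 0.056 0.326] min [0.022 0.048 0.319] max [0.045 0.066 0.331]
[522 332  58  27 261] [548. 346.] med [-0.014  0.037  0.319] min [-0.051  0.014  0.315] max [0.021 0.501 0.975]
[314 348  15  15 118] [321. 355.] med [0.307 0.15  0.018] min [-0.026  0.134  0.013] max [0.317 0.501 0.975]
[464 385  84  52 350] [500. 424.] med [-0.027  0.063  0.083] min [-0.081 -0.041  0.011] max [0.061 0.501 0.975]
```

View pics/crop1.png

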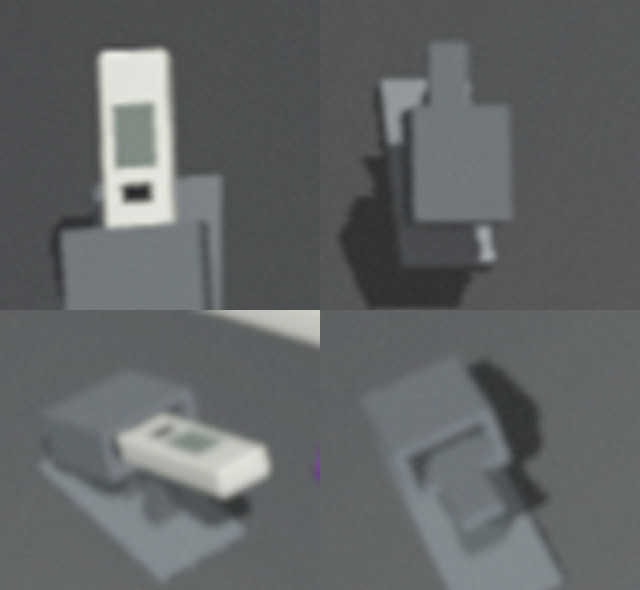

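The crop confirms the choice: the white meter with grey display (cap hidden) sits in the wide stand at scene (205,262). The narrow stand at (455,243) is empty, with its tongue toward the robot. Next I'll fit the roof planes and the meters.

```bash
cat > m.py <<'E'
from h import *
c25,s25=np.cos(np.radians(25)),np.sin(np.radians(25))
def plane(q,it=400,tol=.003):
    r=np.random.default_rng(0);best=None
    for _ in range(it):
        p=q[r.choice(len(q),3,False)]; n=np.cross(p[1]-p[0],p[2]-p[0]); L=np.linalg.norm(n)
        if L<1e-7: continue
        n/=L; i=abs((q-p[0])@n)<tol
        if best is None or i.sum()>best.sum(): best=i
    c=q[best].mean(0); n=np.linalg.svd(q[best]-c,full_matrices=False)[2][2]; return c,n*np.sign(n[2]),best
def roof(s,xy,rad=.08,zmin=.055,grey=True):
    P=cloud(s); hsv=cv2.cvtColor(s['pixels'],cv2.COLOR_RGB2HSV)
    m=(np.hypot(P[...,0]-xy[0],P[...,1]-xy[1])<rad)&(P[...,2]>zmin)&(hsv[...,2]<150)&(hsv[...,2]>50)&(s['z_map']>0)
    return P[m]
def rect(q,n):
    # in-plane rectangle; axis u nearest world x downslope
    h=np.cross([0,0,1],n);h/=np.linalg.norm(h); d=np.cross(h,n); c=q.mean(0)
    r=cv2.minAreaRect(np.c_[(q-c)@d,(q-c)@h].astype(np.float32)); box=cv2.boxPoints(r)
    return c+box[:,:1]*d+box[:,1:]*h, r
def whitemeter(s,uv):
    hsv=cv2.cvtColor(s['pixels'],cv2.COLOR_RGB2HSV)
    m=((hsv[...,2]>150)&(hsv[...,1]<60)).astype(np.uint8)
    k,l,st,c=cv2.connectedComponentsWithStats(m); i=l[int(uv[1]),int(uv[0])]
    return cv2.erode((l==i).astype(np.uint8),np.ones((2,2)))>0
E
python3 - <<'E'
from m import *
for n in('scene','side'):
    s=load(n)
    for nm,xy in(('narrow',(.47,.23)),('wide',(.57,-.27))):
        q=roof(s,xy); c,nn,b=plane(q); B,r=rect(q[b],nn)
        print(n,nm,len(q),b.sum(),'c',np.round(c,3),'n',np.round(nn,3),'tilt',round(np.degrees(np.arccos(nn[2])),1),'size',np.round(r[1],3)); print(np.round(B,3))
    P=cloud(s)
    for nm,uv in(('nm',{'scene':(200,252),'side':(383,177)}[n]),('wm',{'scene':(372,285),'side':(258,255)}[n])):
        m=whitemeter(s,uv)&(s['z_map']>0); q=P[m]; c,nn,b=plane(q); B,r=rect(q[b],nn)
        print(n,nm,m.sum(),b.sum(),'c',np.round(c,3),'n',np.round(nn,3),'tilt',round(np.degrees(np.arccos(nn[2])),1),'size',np.round(r[1],3)); print(np.round(B,3))
E
```

```text
scene narrow 366 142 c [0.535 0.253 0.073] n [ 0.381 -0.133  0.915] tilt 23.8 size [0.034 0.04 ]
[[0.531 0.281 0.079]
 [0.52  0.242 0.078]
 [0.549 0.234 0.064]
 [0.561 0.272 0.065]]
scene wide 1017 790 c [ 0.548 -0.297  0.067] n [ 0.388 -0.076  0.918] tilt 23.3 size [0.083 0.072]
[[ 0.511 -0.253  0.086]
 [ 0.497 -0.323  0.086]
 [ 0.572 -0.338  0.053]
 [ 0.586 -0.267  0.053]]
scene nm 517 403 c [ 0.477 -0.279  0.092] n [ 0.415 -0.077  0.906] tilt 25.0 size [0.034 0.09 ]
[[ 0.436 -0.286  0.11 ]
 [ 0.515 -0.306  0.072]
 [ 0.523 -0.273  0.071]
 [ 0.444 -0.253  0.109]]
scene wm 1043 883 c [0.601 0.021 0.018] n [0.01  0.009 1.   ] tilt 0.8 size [0.113 0.052]
[[ 0.598 -0.042  0.019]
 [ 0.646 -0.022  0.018]
 [ 0.605  0.083  0.017]
 [ 0.556  0.063  0.018]]
side narrow 340 152 c [0.513 0.265 0.073] n [-0.181 -0.064  0.981] tilt 11.1 size [0.044 0.063]
[[0.542 0.281 0.079]
 [0.481 0.29  0.069]
 [0.475 0.246 0.065]
 [0.536 0.237 0.075]]
side wide 417 293 c [ 0.546 -0.295  0.068] n [ 0.403 -0.068  0.913] tilt 24.1 size [0.074 0.063]
[[ 0.514 -0.329  0.08 ]
 [ 0.57  -0.34   0.054]
 [ 0.584 -0.267  0.053]
 [ 0.528 -0.256  0.079]]
side nm 352 192 c [ 0.472 -0.275  0.093] n [ 0.416 -0.045  0.908] tilt 24.7 size [0.035 0.099]
[[ 0.432 -0.287  0.111]
 [ 0.52  -0.302  0.07 ]
 [ 0.525 -0.267  0.069]
 [ 0.437 -0.253  0.11 ]]
side wm 891 675 c [0.596 0.023 0.017] n [-0.029 -0.009  1.   ] tilt 1.8 size [0.053 0.113]
[[ 0.643 -0.022  0.018]
 [ 0.6    0.083  0.018]
 [ 0.552  0.063  0.016]
 [ 0.594 -0.042  0.017]]
```

```bash
cat > g.py <<'E'
from m import *
from scipy.spatial.transform import Rotation as R
def pose(yaw,tilt):
    """tool with jaws across a slot whose downslope heading is yaw deg; tilt deg nose-down"""
    y,t=np.radians(yaw),np.radians(tilt); d=np.array([np.cos(y),np.sin(y),0])
    z=-(np.sin(t)*d+np.cos(t)*np.array([0,0,1])); x=np.array([np.sin(y),-np.cos(y),0]); return R.from_matrix(np.c_[x,np.cross(z,x),z])
def go(p,Rt):
    s=get_state(); dp=np.array(p)-s['eef_pos']; rv=np.degrees((Rt*R.from_quat(s['eef_rot']).inv()).as_rotvec())
    print('t',round(s['time_s'],2),'pos',np.round(s['eef_pos'],4),'dp',np.round(dp,4),'rot',np.round(rv,2),'|',round(np.linalg.norm(dp),3),round(np.linalg.norm(rv),1),'F',np.round(s['force'],1),'gap',round(s['finger_gap'],3))
E
python3 -c "
from g import *
go((.50,-.29,.25),pose(-11,25)); go((.50,-.29,.25),pose(-11,0))
for n in('scene','side'):
  s=load(n);q=roof(s,(.50,.26),.09,.02)
  print(n,len(q),np.round(np.percentile(q,[2,50,98],axis=0),3)); c,nn,b=plane(q); print(c,nn,b.sum())
"
```

```text
t 0.1 pos [ 0.2159 -0.6391  0.2047] dp [0.2841 0.3491 0.0453] rot [ -1.77  25.21 -29.17] | 0.452 38.6 F [0.  0.2 0. ] gap 1.006
t 0.1 pos [ 0.2159 -0.6391  0.2047] dp [0.2841 0.3491 0.0453] rot [-8.000e-02 -1.000e-02 -2.967e+01] | 0.452 29.7 F [0.  0.2 0. ] gap 1.006
scene 998 [[0.485 0.23  0.027]
 [0.55  0.262 0.064]
 [0.584 0.288 0.08 ]]
[0.55551376 0.25907271 0.06527368] [ 0.38347647 -0.12177379  0.91548727] 570
side 1010 [[0.482 0.234 0.025]
 [0.533 0.267 0.061]
 [0.582 0.291 0.079]]
[0.55288739 0.25935058 0.06651658] [ 0.39840825 -0.11438373  0.91004793] 458
```

```bash
python3 -m pendant '[{"translation":[0.024,0.029,0.004],"delta_rot":[-0.15,2.1,-2.4],"grip":1},{"translation":[0.024,0.029,0.004],"delta_rot":[-0.15,2.1,-2.4],"grip":1},{"translation":[0.024,0.029,0.004],"delta_rot":[-0.15,2.1,-2.4],"grip":1},{"translation":[0.024,0.029,0.004],"delta_rot":[-0.15,2.1,-2.4],"grip":1},{"translation":[0.024,0.029,0.004],"delta_rot":[-0.15,2.1,-2.4],"grip":1}]'
python3 -m pendant '[{"translation":[0.024,0.029,0.004],"delta_rot":[-0.15,2.1,-2.4],"grip":1},{"translation":[0.024,0.029,0.004],"delta_rot":[-0.15,2.1,-2.4],"grip":1},{"translation":[0.024,0.029,0.004],"delta_rot":[-0.15,2.1,-2.4],"grip":1},{"translation":[0.024,0.029,0.004],"delta_rot":[-0.15,2.1,-2.4],"grip":1},{"translation":[0.024,0.029,0.004],"delta_rot":[-0.15,2.1,-2.4],"grip":1}]'
python3 -m pendant '[{"translation":[0.024,0.029,0.004],"delta_rot":[-0.15,2.1,-2.4],"grip":1},{"translation":[0.02,0.029,0.004],"delta_rot":[-0.15,2.1,-2.4],"grip":0.8},{"translation":[0,0,0],"delta_rot":[0,0,0],"grip":0.8}]'
python3 - <<'E'
from g import *
go((.50,-.29,.25),pose(-11,25))
s=snap('wrist'); save(s,'w1.png'); print(np.round(s['world_from_camera'],3))
E
```

```text
time_s: 0.6
eef_pos: [0.3368, -0.4931, 0.2255]
eef_rot: [0.743, -0.663, -0.071, 0.059]
force: [-0.2, -1.1, 0.3]
finger_gap: 0.998
time_s: 1.1
eef_pos: [0.4568, -0.3479, 0.2455]
eef_rot: [-0.66, 0.729, 0.14, -0.117]
force: [0.6, -0.3, -1.2]
finger_gap: 1.002
time_s: 1.4
eef_pos: [0.504, -0.2857, 0.2517]
eef_rot: [-0.626, 0.749, 0.168, -0.138]
force: [1.1, 0.3, -0.3]
finger_gap: 0.797
t 1.4 pos [ 0.504  -0.2857  0.2517] dp [-0.004  -0.0043 -0.0017] rot [-0.24 -0.05 -0.8 ] | 0.006 0.8 F [ 1.1  0.3 -0.3] gap 0.797
[[-0.177 -0.712 -0.679  0.647]
 [-0.984  0.126  0.125 -0.31 ]
 [-0.003  0.69  -0.723  0.369]
 [ 0.     0.     0.     1.   ]]
```

View pics/w1.png

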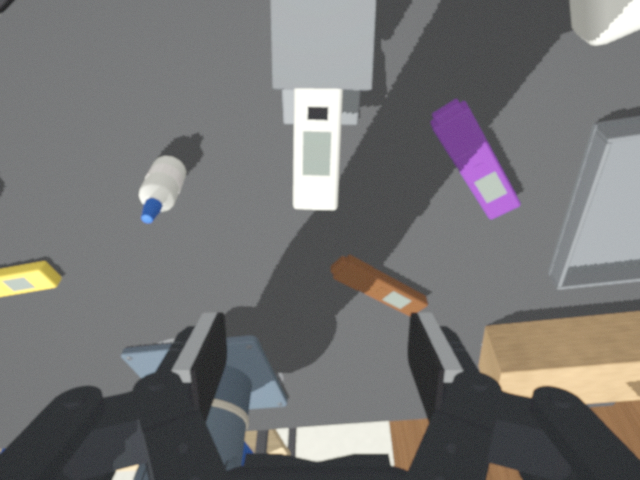

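The wrist view shows the meter at (293–342, 88–210) with its tail at row 210, and the mouth edge of the wide stand's roof at row ~90, columns 272–375. I'll measure both.

```bash
python3 - <<'E'
from g import *
s=load('wrist'); P=cloud(s)
m=whitemeter(s,(300,180)); q=P[m&(s['z_map']>0)]; c,n,b=plane(q); print('tilt',np.degrees(np.arccos(n[2])),'n',n,c)
cnt=max(cv2.findContours(m.astype(np.uint8),0,1)[0],key=cv2.contourArea); r=cv2.minAreaRect(cnt); bx=cv2.boxPoints(r); print(r)
def onpl(u,v,c,n):
    o,d=ray(s,u,v); return o+d*((c-o)@n)/(d@n)
B=np.array([onpl(*p,c,n) for p in bx]);print(np.round(B,4),[round(np.linalg.norm(B[i]-B[i-1]),4) for i in range(4)])
hsv=cv2.cvtColor(s['pixels'],cv2.COLOR_RGB2HSV)
q=P[5:85,278:370].reshape(-1,3); c2,n2,b2=plane(q); print('roof',c2,n2,b2.mean(),np.degrees(np.arccos(n2[2])),np.degrees(np.arctan2(n2[1],n2[0])))
g=s['pixels'].astype(int).sum(2); 
for u in (280,285,360,366): print(u,g[80:130:2,u]//3)
print(g[50,262:285]//3,g[50,365:385]//3, s['z_map'][50,[265,268,270,272,275,372,374,376,380]])
for p in((272,89),(375,89)): print(np.round(onpl(*p,c2,n2),4))
E
```

```text
tilt 19.97779122990202 n [ 0.33754733 -0.05282554  0.93982512] [ 0.52467757 -0.28988902  0.07465193]
((322.9999694824219, 104.99998474121094), (101.99998474121094, 209.99996948242188), 0.0)
[[ 0.4419 -0.2355  0.1074]
 [ 0.579  -0.2667  0.0564]
 [ 0.567  -0.3341  0.057 ]
 [ 0.4277 -0.3176  0.1079]] [np.float64(0.0834), np.float64(0.1496), np.float64(0.0685), np.float64(0.1492)]
roof [ 0.54781399 -0.29644005  0.06624772] [ 0.41589015 -0.07832503  0.90603564] 0.9955163043478261 25.03687109884115 -10.665647638792448
280 [177 178 176 178 161 132 124 128 125 126 126 124 126 123 125 125 124 125
 125 126 122 121 121 122 122]
285 [178 178 177 178 178 195 201 202 201 201 201 200 200 200 199 200 199 199
 199 196 197 189 149 124 125]
360 [178 177 179 176 172 126  95  90  90  85  86  84  82  91 115 109 111 108
 109 118 122 124 125 122 124]
366 [178 177 178 178 172 125  82  75  78  75  79  78  84 105 122 124 121 122
 124 122 122 123 126 118 103]
[124 125 121 123 120 125 121 125 129 148 166 174 178 179 178 178 178 178
 179 178 178 178 178] [178 178 177 179 179 178 177 165 140 100  80  78  75  75  76  81  91 106
 115 123] [0.35408866 0.35577998 0.3549789  0.28860447 0.2883524  0.28880724
 0.35444635 0.35355508 0.35445157]
[ 0.5286 -0.2555  0.0786]
[ 0.5154 -0.3285  0.0784]
```

```bash
python3 - <<'E'
from g import *
s=load('wrist'); P=cloud(s)
g=s['pixels'].min(2); m=(g>212).astype(np.uint8); m[:,:285]=0;m[:,350:]=0;m[:80]=0;m[230:]=0
q=P[(m>0)&(s['z_map']>0)]; c,n,b=plane(q); print('tilt',np.degrees(np.arccos(n[2])),'n',n,c,b.mean())
cnt=np.vstack([x for x in cv2.findContours(m,0,1)[0]]); r=cv2.minAreaRect(cnt); bx=cv2.boxPoints(r); print(r)
def onpl(u,v,c,n):
    o,d=ray(s,u,v); return o+d*((c-o)@n)/(d@n)
B=np.array([onpl(*p,c,n) for p in bx]);print(np.round(B,4),[round(np.linalg.norm(B[i]-B[i-1]),4) for i in range(4)])
E
```

```text
tilt 24.97046341912138 n [ 0.41565625 -0.07376547  0.90652553] [ 0.48025275 -0.27850975  0.08867625] 0.9840989399293286
((314.870849609375, 148.09878540039062), (46.62620544433594, 121.85260009765625), 2.385944128036499)
[[ 0.4423 -0.2499  0.1084]
 [ 0.5239 -0.2703  0.0693]
 [ 0.5167 -0.3041  0.0699]
 [ 0.4342 -0.2869  0.1091]] [np.float64(0.0379), np.float64(0.0928), np.float64(0.0345), np.float64(0.0929)]
```

```bash
python3 -m pendant '[{"translation":[-0.005,0.002,-0.04],"delta_rot":[0,0,-1],"grip":0.8},{"translation":[-0.005,0.002,-0.04],"delta_rot":[0,0,-1],"grip":0.8},{"translation":[-0.004,0.002,-0.043],"delta_rot":[0,0,0],"grip":0.8},{"translation":[0,0,0],"delta_rot":[0,0,0],"grip":0.8}]'
python3 -m pendant '[{"translation":[-0.008,0.0015,-0.018],"delta_rot":[0,0,0],"grip":0.8},{"translation":[-0.008,0.0015,-0.018],"delta_rot":[0,0,0],"grip":0.8},{"translation":[-0.008,0.0015,-0.018],"delta_rot":[0,0,0],"grip":0.8},{"translation":[0,0,0],"delta_rot":[0,0,0],"grip":0.8}]'
python3 -c "
from g import *
go((.4655,-.2746,.0748),pose(-12.5,25))"
```

```text
time_s: 1.85
eef_pos: [0.4822, -0.2846, 0.1263]
eef_rot: [-0.61, 0.761, 0.173, -0.137]
force: [-0.3, 1.1, 0.2]
finger_gap: 0.802
time_s: 2.25
eef_pos: [0.4607, -0.2815, 0.0769]
eef_rot: [-0.61, 0.762, 0.17, -0.136]
force: [-0.8, 0.8, -0.2]
finger_gap: 0.799
t 2.25 pos [ 0.4607 -0.2815  0.0769] dp [ 0.0048  0.0069 -0.0021] rot [-0.   -0.11  0.15] | 0.009 0.2 F [-0.8  0.8 -0.2] gap 0.799
```

```bash
python3 -m pendant '[{"translation":[0.005,0.006,-0.002],"delta_rot":[0,0,0],"grip":0.8},{"translation":[0,0,0],"delta_rot":[0,0,0],"grip":0.4},{"translation":[0,0,0],"delta_rot":[0,0,0],"grip":0},{"translation":[0,0,0],"delta_rot":[0,0,0],"grip":0},{"translation":[0,0,0],"delta_rot":[0,0,0],"grip":0}]'
python3 -m pendant '[{"translation":[0,0,0],"delta_rot":[0,0,0],"grip":0},{"translation":[0,0,0],"delta_rot":[0,0,0],"grip":0}]'
python3 - <<'E'
from g import *
go((.4655,-.2746,.0748),pose(-12.5,25))
s=snap('wrist'); save(s,'w2.png')
g=s['pixels'].min(2); m=(g>205).astype(np.uint8); k,l,st,c=cv2.connectedComponentsWithStats(m); print([list(st[i]) for i in range(1,k) if st[i,4]>200])
E
```

```text
time_s: 2.75
eef_pos: [0.4672, -0.2752, 0.0748]
eef_rot: [-0.61, 0.762, 0.168, -0.135]
force: [0.4, -0.1, 0.4]
finger_gap: 0.115
time_s: 2.95
eef_pos: [0.467, -0.2751, 0.0745]
eef_rot: [-0.61, 0.762, 0.169, -0.135]
force: [0.1, 0.2, 0.2]
finger_gap: -0.001
t 2.95 pos [ 0.467  -0.2751  0.0745] dp [-0.0015  0.0005  0.0003] rot [0.03 0.   0.1 ] | 0.002 0.1 F [0.1 0.2 0.2] gap -0.001
[[np.int32(273), np.int32(196), np.int32(93), np.int32(154), np.int32(6812)], [np.int32(41), np.int32(319), np.int32(37), np.int32(27), np.int32(687)], [np.int32(77), np.int32(333), np.int32(20), np.int32(22), np.int32(226)]]
```

View pics/w2.png

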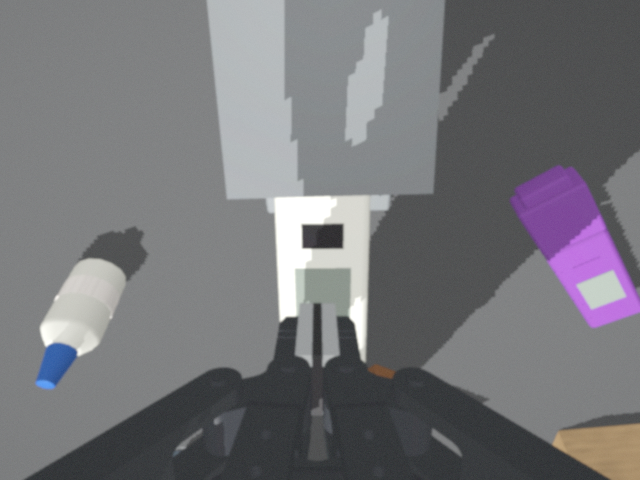

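```bash
python3 - <<'E'
from g import *
s=load('wrist'); st=get_state(); Rt=R.from_quat(st['eef_rot'])
for p in((305,310),(312,306),(330,310),(310,340),(325,340),(318,295),(300,285),(285,250),(360,250),(323,236)):
    x=dep(s,*p); print(p,np.round(x,4),'tool',np.round(Rt.inv().apply(x-st['eef_pos']),4))
P=cloud(s); q=P[205:290,282:362].reshape(-1,3); c,n,b=plane(q); print(c,n,b.mean(),np.round(Rt.inv().apply(c-st['eef_pos']),4))
q=P[20:185,235:430].reshape(-1,3); c,n,b=plane(q); print('roof',c,n,b.mean(),(c-np.array([.5478,-.2964,.0662]))@n)
print(np.round(s['world_from_camera'],3))
E
```

```text
(305, 310) [ 0.4919 -0.275   0.1016] tool [-0.0055 -0.0105 -0.0348]
(312, 306) [ 0.4888 -0.2768  0.0978] tool [-0.003  -0.0097 -0.0302]
(330, 310) [ 0.4889 -0.2836  0.1009] tool [ 0.0036 -0.0099 -0.0337]
(310, 340) [ 0.5003 -0.279   0.12  ] tool [-0.0034 -0.011  -0.0554]
(325, 340) [ 0.4976 -0.2832  0.1189] tool [ 0.0014 -0.0099 -0.0535]
(318, 295) [ 0.4829 -0.2778  0.0882] tool [-0.0007 -0.0088 -0.0192]
(300, 285) [ 0.4882 -0.2717  0.0863] tool [-0.0078 -0.0131 -0.0191]
(285, 250) [ 0.5019 -0.2691  0.0796] tool [-0.0134 -0.0275 -0.0184]
(360, 250) [ 0.4958 -0.2972  0.0798] tool [ 0.0154 -0.0276 -0.0186]
(323, 236) [ 0.5043 -0.2845  0.0778] tool [ 0.0011 -0.0334 -0.0192]
[ 0.50007086 -0.28301554  0.07949175] [ 0.41773405 -0.07812404  0.90520434] 0.995735294117647 [ 0.0006 -0.0287 -0.0189]
roof [ 0.54923954 -0.29718674  0.06556312] [ 0.41514137 -0.07798959  0.90640789] 0.9958974358974358 8.169646012112918e-05
[[-0.219 -0.707 -0.673  0.608]
 [-0.976  0.159  0.15  -0.305]
 [ 0.001  0.689 -0.725  0.192]
 [ 0.     0.     0.     1.   ]]
```

The fingers shut above the meter: the tips end at (318,303), above the display, with no force. By wrist depth they end about 27 mm behind the reported TCP. I'll open up and measure where the fingertips really are.

```bash
python3 -m pendant '[{"translation":[0,0,0],"delta_rot":[0,0,0],"grip":0.8},{"translation":[0,0,0],"delta_rot":[0,0,0],"grip":0.8},{"translation":[0,0,0],"delta_rot":[0,0,0],"grip":0.8},{"translation":[0,0,0],"delta_rot":[0,0,0],"grip":0.8},{"translation":[0,0,0],"delta_rot":[0,0,0],"grip":0.8}]'
python3 - <<'E'
from g import *
st=get_state(); Rt=R.from_quat(st['eef_rot']); print(st['finger_gap'],st['eef_pos'],st['joints'])
for n in('wrist','side','scene'):
    s=snap(n); P=cloud(s); t=Rt.inv().apply((P-st['eef_pos']).reshape(-1,3)).reshape(P.shape)
    g=s['pixels'].astype(int); dark=(s['z_map']>0)
    m=dark&(abs(t[...,0])<.06)&(abs(t[...,0])>.024)&(abs(t[...,1])<.014)&(t[...,2]>-.12)&(t[...,2]<.015)
    q=t[m]; print(n,m.sum())
    for sg in(-1,1):
        w=q[q[:,0]*sg>0]
        if len(w)>20: print(sg,np.round(np.percentile(w,[1,5,50,95,99],axis=0),4).tolist())
E
```

```text
time_s: 3.5
eef_pos: [0.467, -0.275, 0.0745]
eef_rot: [-0.61, 0.762, 0.169, -0.135]
force: [0.6, 0.6, -0.4]
finger_gap: 0.799
0.799466095743042 [ 0.46703373 -0.27500784  0.07446974] [ 0.3044553   0.77760003  0.15908965  1.54427579 -0.01855137  1.25324447
 -1.33871387]
wrist 29129
-1 [[-0.0598, -0.013, -0.1045], [-0.0589, -0.0121, -0.1006], [-0.0476, -0.0079, -0.0838], [-0.0354, 0.0068, -0.0434], [-0.0338, 0.0103, -0.036]]
1 [[0.0312, -0.0131, -0.105], [0.0326, -0.0121, -0.1017], [0.0466, -0.009, -0.0846], [0.0585, 0.0067, -0.0442], [0.0597, 0.0101, -0.0362]]
side 624
-1 [[-0.0596, -0.013, -0.1189], [-0.0581, -0.011, -0.1136], [-0.039, 0.0075, -0.0828], [-0.0276, 0.013, -0.0417], [-0.0247, 0.0137, -0.0355]]
1 [[0.0267, -0.0131, -0.1194], [0.0319, -0.0108, -0.1137], [0.0392, 0.0062, -0.0787], [0.0585, 0.0129, -0.04], [0.0593, 0.0137, -0.0359]]
scene 78
-1 [[-0.0589, -0.0131, -0.1195], [-0.0558, -0.0126, -0.1157], [-0.0388, -0.0095, -0.0914], [-0.0281, 0.0121, -0.0656], [-0.0266, 0.0134, -0.0388]]
```

All three views put the fingertips about 35 mm behind where the stated tool frame has them (tool z about −0.027 shut, −0.034 at 0.8 open). They are centred sideways. I'll trust the vision, add 35 mm along the tool axis, and go down watching the force.

```bash
python3 -m pendant '[{"translation":[-0.005,0.001,-0.011],"delta_rot":[0,0,0],"grip":0.8},{"translation":[-0.005,0.001,-0.011],"delta_rot":[0,0,0],"grip":0.8},{"translation":[-0.0045,0.001,-0.01],"delta_rot":[0,0,0],"grip":0.8},{"translation":[0,0,0],"delta_rot":[0,0,0],"grip":0.8}]'
python3 -m pendant '[{"translation":[0,0,0],"delta_rot":[0,0,0],"grip":0.4},{"translation":[0,0,0],"delta_rot":[0,0,0],"grip":0.1},{"translation":[0,0,0],"delta_rot":[0,0,0],"grip":0},{"translation":[0,0,0],"delta_rot":[0,0,0],"grip":0},{"translation":[0,0,0],"delta_rot":[0,0,0],"grip":0}]'
python3 - <<'E'
from g import *
st=get_state(); Rt=R.from_quat(st['eef_rot'])
s=snap('wrist'); save(s,'w3.png'); P=cloud(s)
g=s['pixels'].min(2); m=(g>205)&(s['z_map']>0)
t=Rt.inv().apply((P-st['eef_pos']).reshape(-1,3)).reshape(P.shape)
m&=(abs(t[...,0])<.03)&(t[...,1]>-.11)&(t[...,1]<.05)&(t[...,2]>-.07)&(t[...,2]<-.03)
q=t[m]; print(len(q),np.round(np.percentile(q,[1,50,99],axis=0),4)); print(st['finger_gap'],st['force'])
E
```

```text
time_s: 4.05
eef_pos: [0.4506, -0.2713, 0.0409]
eef_rot: [-0.61, 0.762, 0.17, -0.136]
force: [-0.1, 0.5, -0.3]
finger_gap: 0.801
time_s: 4.55
eef_pos: [0.453, -0.2723, 0.0429]
eef_rot: [-0.61, 0.762, 0.168, -0.135]
force: [0.6, -1.0, 4.5]
finger_gap: 0.409
9502 [[-0.0187 -0.0458 -0.0548]
 [ 0.0029  0.0139 -0.0533]
 [ 0.0159  0.0374 -0.0518]]
0.40904139603946443 [ 0.64033641 -0.96218181  4.5114991 ]
```

```bash
python3 -m pendant '[{"translation":[-0.006,0.001,0.003],"delta_rot":[0,0,0],"grip":0},{"translation":[-0.0135,0.0025,0.0065],"delta_rot":[0,0,0],"grip":0},{"translation":[-0.018,0.0035,0.0085],"delta_rot":[0,0,0],"grip":0},{"translation":[-0.018,0.0035,0.0085],"delta_rot":[0,0,0],"grip":0},{"translation":[-0.011,0.002,0.0055],"delta_rot":[0,0,0],"grip":0}]'
python3 -m pendant '[{"translation":[0,0,0.03],"delta_rot":[0,0,0],"grip":0},{"translation":[0,0,0.05],"delta_rot":[0,0,0],"grip":0},{"translation":[0,0,0.05],"delta_rot":[0,0,0],"grip":0},{"translation":[0,0,0.03],"delta_rot":[0,0,0],"grip":0}]'
python3 - <<'E'
from g import *
# narrow stand roof estimate (scene+side)
for n in('scene','side'):
    s=snap(n);q=roof(s,(.53,.26),.10,.035); c,nn,b=plane(q); B,r=rect(q[b],nn)
    print(n,b.sum(),np.round(c,4),np.round(nn,3),'yaw',np.degrees(np.arctan2(nn[1],nn[0])),np.round(r[1],3)); print(np.round(B,4).tolist())
go((.36,.31,.2),pose(-17,25))
E
```

```text
time_s: 5.1
eef_pos: [0.3848, -0.2593, 0.0751]
eef_rot: [-0.61, 0.762, 0.169, -0.135]
force: [0.9, 0.4, -0.1]
finger_gap: 0.407
time_s: 5.5
eef_pos: [0.386, -0.2598, 0.2376]
eef_rot: [-0.61, 0.762, 0.168, -0.135]
force: [0.3, -0.4, -1.5]
finger_gap: 0.412
scene 538 [0.5546 0.2597 0.0655] [ 0.41  -0.123  0.904] yaw -16.663455548877828 [0.064 0.054]
[[0.5353, 0.293, 0.0788], [0.5202, 0.2416, 0.0787], [0.576, 0.2253, 0.0512], [0.5911, 0.2767, 0.0513]]
side 465 [0.5531 0.2593 0.0665] [ 0.4   -0.108  0.91 ] yaw -15.147098165179054 [0.053 0.07 ]
[[0.5171, 0.2424, 0.0803], [0.5778, 0.2238, 0.0514], [0.593, 0.2744, 0.0508], [0.5324, 0.293, 0.0796]]
t 5.6 pos [ 0.387  -0.2604  0.2379] dp [-0.027   0.5704 -0.0379] rot [ 0.18  0.31 -4.38] | 0.572 4.4 F [-0.   0.2 -1.7] gap 0.409
```

```bash
python3 -m pendant '[{"translation":[0.008,0.03,-0.004],"delta_rot":[0,0,-0.3],"grip":0},{"translation":[0.008,0.04,-0.004],"delta_rot":[0,0,-0.3],"grip":0},{"translation":[0.008,0.04,-0.004],"delta_rot":[0,0,-0.3],"grip":0},{"translation":[0.008,0.04,-0.004],"delta_rot":[0,0,-0.3],"grip":0},{"translation":[0.008,0.04,-0.004],"delta_rot":[0,0,-0.3],"grip":0}]'
python3 -m pendant '[{"translation":[0.008,0.04,-0.004],"delta_rot":[0,0,-0.3],"grip":0},{"translation":[0.008,0.04,-0.004],"delta_rot":[0,0,-0.3],"grip":0},{"translation":[-0.007,0.04,-0.004],"delta_rot":[0,0,-0.3],"grip":0},{"translation":[-0.007,0.04,-0.004],"delta_rot":[0,0,-0.3],"grip":0},{"translation":[-0.007,0.04,-0.004],"delta_rot":[0,0,-0.3],"grip":0}]'
python3 -m pendant '[{"translation":[-0.007,0.04,-0.004],"delta_rot":[0,0,-0.3],"grip":0},{"translation":[-0.008,0.04,-0.004],"delta_rot":[0,0,-0.3],"grip":0},{"translation":[-0.008,0.04,-0.004],"delta_rot":[0,0,-0.3],"grip":0},{"translation":[-0.008,0.03,-0.004],"delta_rot":[0,0,-0.3],"grip":0},{"translation":[0,0.02,0],"delta_rot":[0,0,0],"grip":0}]'
python3 -m pendant '[{"translation":[0,0,0],"delta_rot":[0,0,0],"grip":0},{"translation":[0,0,0],"delta_rot":[0,0,0],"grip":0}]'
python3 - <<'E'
from g import *
go((.3905,.308,.18),pose(-16.6,25)); s=snap('wrist'); save(s,'w4.png')
E
```

```text
time_s: 6.1
eef_pos: [0.4253, -0.0678, 0.2134]
eef_rot: [-0.6, 0.77, 0.171, -0.134]
force: [0.6, -0.6, -1.0]
finger_gap: 0.414
time_s: 6.6
eef_pos: [0.4197, 0.1319, 0.1933]
eef_rot: [-0.59, 0.778, 0.173, -0.132]
force: [1.2, -0.1, -0.6]
finger_gap: 0.409
time_s: 7.1
eef_pos: [0.3876, 0.3023, 0.1773]
eef_rot: [-0.583, 0.783, 0.174, -0.131]
force: [0.2, -0.5, -1.1]
finger_gap: 0.412
time_s: 7.3
eef_pos: [0.3903, 0.2996, 0.1779]
eef_rot: [-0.582, 0.784, 0.173, -0.13]
force: [0.8, -0.6, -0.7]
finger_gap: 0.408
t 7.3 pos [0.3903 0.2996 0.1779] dp [0.0002 0.0084 0.0021] rot [ 0.1  -0.02  0.21] | 0.009 0.2 F [ 0.8 -0.6 -0.7] gap 0.408
```

View pics/w4.png

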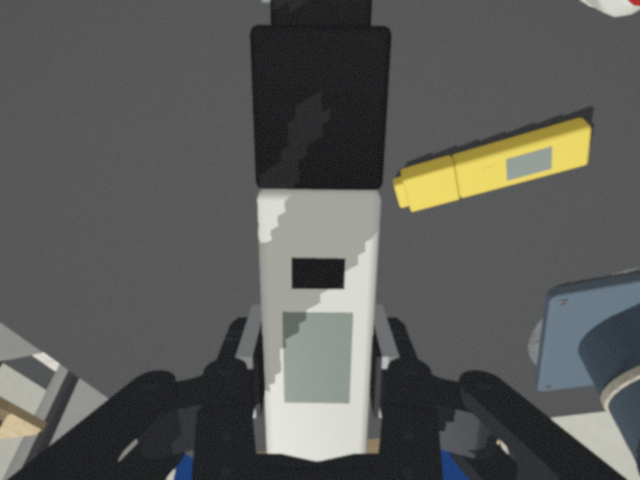

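The meter is held square in the fingers: cap boundary at row 188, columns 258–381, shoulders at row 28, display up. I'll compute the tip in the tool frame.

```bash
python3 - <<'E'
from g import *
s=load('wrist'); st=get_state(); Rt=R.from_quat(st['eef_rot']); P=cloud(s)
t=Rt.inv().apply((P-st['eef_pos']).reshape(-1,3)).reshape(P.shape)
q=t[200:250,275:365].reshape(-1,3); c,n,b=plane(q); print('top plane tool',np.round(c,4),np.round(n*np.sign(n[2]),3))
q=t[50:170,270:370].reshape(-1,3); c2,n2,b=plane(q); print('cap plane',np.round(c2,4),np.round(n2,3))
o,_=ray(s,0,0)
def pt(u,v):
    o,d=ray(s,u,v); o=Rt.inv().apply(o-st['eef_pos']);d=Rt.inv().apply(d); return o+d*((c-o)@n)/(d@n)
for p in((258,188),(381,188),(252,28),(390,28),(261,300),(378,300)): print(p,np.round(pt(*p),4))
E
```

```text
top plane tool [-0.0009 -0.0475 -0.053 ] [ 0.013 -0.006  1.   ]
cap plane [-0.001  -0.0789 -0.053 ] [ 0.011 -0.001  1.   ]
(258, 188) [-0.0181 -0.0582 -0.0529]
(381, 188) [ 0.0162 -0.0583 -0.0533]
(252, 28) [-0.0178 -0.0984 -0.0531]
(390, 28) [ 0.0164 -0.0984 -0.0536]
(261, 300) [-0.0188 -0.0233 -0.0527]
(378, 300) [ 0.0171 -0.0235 -0.0531]
```

```bash
python3 -m pendant '[{"translation":[0.0005,0.003,-0.03],"delta_rot":[0,0,0.2],"grip":0},{"translation":[0.0005,0.003,-0.04],"delta_rot":[0,0,0],"grip":0},{"translation":[0.0005,0.002,-0.03],"delta_rot":[0,0,0],"grip":0},{"translation":[0,0,0],"delta_rot":[0,0,0],"grip":0},{"translation":[0,0,0],"delta_rot":[0,0,0],"grip":0}]'
python3 -c "
from g import *
go((.3917,.3075,.0775),pose(-16.6,25))"
```

```text
time_s: 7.85
eef_pos: [0.392, 0.3074, 0.079]
eef_rot: [-0.583, 0.783, 0.173, -0.13]
force: [0.3, -0.3, -0.8]
finger_gap: 0.41
t 7.85 pos [0.392  0.3074 0.079 ] dp [-0.0003  0.0001 -0.0015] rot [ 0.07 -0.04  0.1 ] | 0.002 0.1 F [ 0.3 -0.3 -0.8] gap 0.41
```

```bash
cat > st.py <<'E'
from g import *
def frame(yaw,E):
    y=np.radians(yaw); a=np.array([-c25*np.cos(y),-c25*np.sin(y),s25]); n=np.array([s25*np.cos(y),s25*np.sin(y),c25]); h=np.cross(n,a)
    return np.array(E),np.c_[a,h,n]
NS=frame(-16.6,(.569,.2547,.0382)); WS=frame(-10.7,(.566,-.300,.0377))
def rel(s,F): return (cloud(s)-F[0])@F[1]
E
python3 - <<'E'
from st import *
for n in('scene','side'):
    s=snap(n); r=rel(s,NS); z=s['z_map']>0
    rf=z&(abs(r[...,1])<.03)&(r[...,0]>-.015)&(r[...,0]<.058)&(r[...,2]>.01)&(r[...,2]<.03)
    print(n,'roof',rf.sum(),'n',np.round(np.median(r[rf][:,2]),4),'h',np.round(np.percentile(r[rf][:,1],[2,98]),4),'a',np.round(np.percentile(r[rf][:,0],[2,98]),4))
    m=z&(abs(r[...,1])<.03)&(r[...,0]>.085)&(r[...,0]<.125)&(r[...,2]>.004)&(r[...,2]<.018)
    q=r[m]; print('meter',len(q),np.round(np.percentile(q,[3,50,97],axis=0),4).tolist())
    for lo in (.085,.105):
        w=q[(q[:,0]>lo)&(q[:,0]<lo+.02)]; print(lo,np.round(np.median(w[:,2]),4),np.round(np.percentile(w[:,1],[3,97]),4))
E
```

```text
scene roof 740 n 0.0186 h [-0.0266  0.0254] a [-0.0076  0.0556]
meter 289 [[0.086, -0.0156, 0.008], [0.1053, 0.0022, 0.0138], [0.1237, 0.0187, 0.0171]]
0.085 0.0141 [-0.0154  0.0187]
0.105 0.0137 [-0.0161  0.0187]
  return _methods._mean(a, axis=axis, dtype=dtype,
  ret = ret.dtype.type(ret / rcount)
Traceback (most recent call last):
IndexError: index -1 is out of bounds for axis 0 with size 0
```

```bash
python3 -m pendant '[{"translation":[-0.001,0.0013,-0.0025],"delta_rot":[0,0,0],"grip":0},{"translation":[0.007,-0.0021,-0.0034],"delta_rot":[0,0,0],"grip":0},{"translation":[0.007,-0.0021,-0.0034],"delta_rot":[0,0,0],"grip":0},{"translation":[0.007,-0.0021,-0.0034],"delta_rot":[0,0,0],"grip":0},{"translation":[0.007,-0.0021,-0.0034],"delta_rot":[0,0,0],"grip":0}]'
python3 -m pendant '[{"translation":[0.007,-0.0021,-0.0034],"delta_rot":[0,0,0],"grip":0},{"translation":[0.007,-0.0021,-0.0034],"delta_rot":[0,0,0],"grip":0},{"translation":[0.007,-0.0021,-0.0034],"delta_rot":[0,0,0],"grip":0},{"translation":[0,0,0],"delta_rot":[0,0,0],"grip":0}]'
python3 -c "
from g import *
go((.4562,.2883,.0444),pose(-16.6,25))"
```

```text
time_s: 8.45
eef_pos: [0.4194, 0.301, 0.062]
eef_rot: [-0.583, 0.783, 0.173, -0.129]
force: [0.0, 0.1, -1.2]
finger_gap: 0.416
time_s: 8.85
eef_pos: [0.4406, 0.2945, 0.0515]
eef_rot: [-0.583, 0.783, 0.173, -0.129]
force: [0.1, -1.1, -0.9]
finger_gap: 0.412
t 8.85 pos [0.4406 0.2945 0.0515] dp [ 0.0156 -0.0062 -0.0071] rot [0.06 0.01 0.06] | 0.018 0.1 F [ 0.1 -1.1 -0.9] gap 0.412
```

```bash
python3 -m pendant '[{"translation":[0.006,-0.0018,-0.0029],"delta_rot":[0,0,0],"grip":0},{"translation":[0.006,-0.0018,-0.0029],"delta_rot":[0,0,0],"grip":0},{"translation":[0.002,-0.0006,-0.001],"delta_rot":[0,0,0],"grip":0},{"translation":[0.001,-0.0003,-0.0005],"delta_rot":[0,0,0],"grip":0},{"translation":[0,0,0],"delta_rot":[0,0,0],"grip":0}]'
python3 -m pendant '[{"translation":[0.001,-0.0003,-0.0005],"delta_rot":[0,0,0],"grip":0},{"translation":[0.001,-0.0003,-0.0005],"delta_rot":[0,0,0],"grip":0},{"translation":[0,0,0],"delta_rot":[0,0,0],"grip":0}]'
python3 -c "
from g import *
go((.4562,.2883,.0444),pose(-16.6,25))"
```

```text
time_s: 9.35
eef_pos: [0.4547, 0.2906, 0.045]
eef_rot: [-0.583, 0.783, 0.173, -0.129]
force: [2.4, -0.7, 0.6]
finger_gap: 0.409
time_s: 9.65
eef_pos: [0.4566, 0.2902, 0.0441]
eef_rot: [-0.584, 0.783, 0.173, -0.129]
force: [0.4, 0.4, 3.8]
finger_gap: 0.414
t 9.65 pos [0.4566 0.2902 0.0441] dp [-0.0004 -0.0019  0.0003] rot [ 0.    0.   -0.01] | 0.002 0.0 F [0.4 0.4 3.8] gap 0.414
```

```bash
python3 -m pendant '[{"translation":[0.0015,-0.0004,-0.0005],"delta_rot":[0,0,0],"grip":0},{"translation":[0,0,0],"delta_rot":[0,0,0],"grip":0}]'
python3 -m pendant '[{"translation":[0.0015,-0.0004,-0.0005],"delta_rot":[0,0,0],"grip":0},{"translation":[0,0,0],"delta_rot":[0,0,0],"grip":0}]'
python3 -m pendant '[{"translation":[0.0015,-0.0004,-0.0005],"delta_rot":[0,0,0],"grip":0},{"translation":[0,0,0],"delta_rot":[0,0,0],"grip":0}]'
```

```text
time_s: 9.85
eef_pos: [0.4584, 0.2896, 0.0433]
eef_rot: [-0.583, 0.783, 0.173, -0.129]
force: [0.3, 0.1, 2.2]
finger_gap: 0.413
time_s: 10.05
eef_pos: [0.4597, 0.2891, 0.0427]
eef_rot: [-0.583, 0.783, 0.173, -0.129]
force: [-0.1, -0.9, 0.2]
finger_gap: 0.409
time_s: 10.25
eef_pos: [0.4597, 0.2891, 0.0427]
eef_rot: [-0.584, 0.782, 0.174, -0.131]
force: [-5.0, 0.9, 5.3]
finger_gap: 0.411
```

```bash
python3 -m pendant '[{"translation":[0.001,-0.0003,-0.0005],"delta_rot":[0,0,0],"grip":0},{"translation":[0,0,0],"delta_rot":[0,0,0],"grip":0.5},{"translation":[0,0,0],"delta_rot":[0,0,0],"grip":0.75},{"translation":[0,0,0],"delta_rot":[0,0,0],"grip":0.75},{"translation":[0,0,0],"delta_rot":[0,0,0],"grip":0.75}]'
python3 -m pendant '[{"translation":[0.006,-0.002,0.0135],"delta_rot":[0,0,0],"grip":0.75},{"translation":[0.012,-0.004,0.027],"delta_rot":[0,0,0],"grip":0.75},{"translation":[0.016,-0.005,0.036],"delta_rot":[0,0,0],"grip":0.75},{"translation":[0.016,-0.005,0.036],"delta_rot":[0,0,0],"grip":0.75},{"translation":[0,0,0],"delta_rot":[0,0,0],"grip":0.75}]'
python3 - <<'E'
from st import *
print(get_state()['eef_pos'])
for nm in('wrist','scene','side'):
    s=snap(nm); r=rel(s,NS); z=s['z_map']>0
    g=s['pixels'].min(2)
    rf=z&(abs(r[...,1])<.03)&(r[...,0]>-.015)&(r[...,0]<.065)&(r[...,2]>.0135)&(r[...,2]<.03)
    m=z&(abs(r[...,1])<.025)&(r[...,0]>.055)&(r[...,0]<.17)&(r[...,2]>.004)&(r[...,2]<.016)&(g>150)
    for k,q in(('roof',r[rf]),('meter',r[m])):
        if len(q)>30: print(nm,k,len(q),np.round(np.percentile(q,[1,50,99],axis=0),4).tolist())
save(load('wrist'),'w5.png')
E
```

```text
time_s: 10.75
eef_pos: [0.4623, 0.2884, 0.0418]
eef_rot: [-0.583, 0.783, 0.173, -0.129]
force: [-0.1, 0.8, -0.1]
finger_gap: 0.752
time_s: 11.25
eef_pos: [0.5165, 0.272, 0.1585]
eef_rot: [-0.583, 0.784, 0.172, -0.125]
force: [0.8, 0.1, -0.0]
finger_gap: 0.749
[0.51646827 0.27200871 0.15853364]
wrist roof 11999 [[-0.0078, -0.0284, 0.0166], [0.0216, -0.0023, 0.0182], [0.0548, 0.0236, 0.0199]]
wrist meter 7351 [[0.0575, -0.0206, 0.0064], [0.0999, -0.003, 0.0091], [0.1453, 0.0145, 0.0109]]
scene roof 716 [[-0.0078, -0.0268, 0.0139], [0.0249, -0.0004, 0.0184], [0.0562, 0.0257, 0.0238]]
scene meter 281 [[0.059, -0.0188, 0.0043], [0.0817, -0.0021, 0.0094], [0.1166, 0.0166, 0.0157]]
side roof 485 [[-0.0081, -0.0259, 0.0141], [0.0292, 0.0003, 0.0188], [0.0576, 0.0263, 0.0215]]
side meter 428 [[0.0564, -0.0181, 0.0049], [0.1168, -0.0015, 0.0094], [0.1493, 0.0158, 0.0122]]
```

View pics/w5.png

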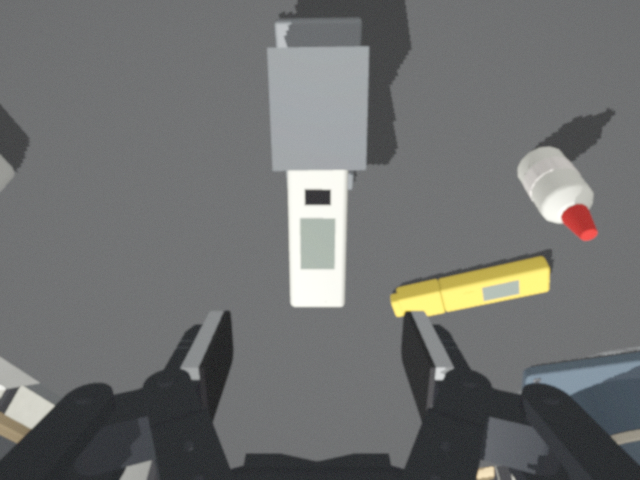

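The narrow meter is home: roof mouth at row 170, tail at row 305, and the tail is about 91 mm out of the mouth against 92 expected. Next, the wide meter.

```bash
python3 - <<'E'
from st import *
go((.594,.034,.12),pose(111.8,0)); print(get_state()['joints'].round(2))
a=load('scene')
for n,u,v,z in(('vial',425,305,0),('vial2',287,348,0),('red',374,232,0),('blue',278,253,0),('cup',478,320,0)): print(n,onz(a,u,v,z).round(3))
for n in('scene','side'):
    s=load(n); P=cloud(s); m=whitemeter(s,{'scene':(372,285),'side':(258,255)}[n])&(s['z_map']>0); q=P[m]; q=q[(q[:,2]>.013)&(q[:,2]<.024)]
    r=cv2.minAreaRect(q[:,:2].astype(np.float32)); print(r,cv2.boxPoints(r).round(4).tolist(),np.median(q[:,2]))
E
```

```text
t 11.4 pos [0.5116 0.2725 0.1539] dp [ 0.0824 -0.2385 -0.0339] rot [ 22.95 -20.9  125.95] | 0.255 129.7 F [-0.1 -0.4 -0.4] gap 0.752
[-0.4   0.7   0.02  1.45 -0.29  1.35 -2.13]
vial [0.657 0.16  0.   ]
vial2 [ 0.671 -0.153  0.   ]
red [0.448 0.112 0.   ]
blue [ 0.441 -0.118  0.   ]
cup [0.722 0.256 0.   ]
((0.6013393402099609, 0.020856156945228577), (0.05230388790369034, 0.11389654874801636), 22.78007698059082) [[0.5551999807357788, 0.06319999694824219], [0.5993000268936157, -0.04179999977350235], [0.6474999785423279, -0.0215000007301569], [0.6033999919891357, 0.08349999785423279]] 0.01802579847875363
((0.5967246294021606, 0.02055991441011429), (0.054192546755075455, 0.11308436840772629), 22.717849731445312) [[0.5498999953269958, 0.062300000339746475], [0.5935999751091003, -0.042100001126527786], [0.6435999870300293, -0.0210999995470047], [0.5999000072479248, 0.08320000022649765]] 0.017612669281544258
```

```bash
R='x'
python3 -m pendant '[{"translation":[0.005,-0.015,0.004],"delta_rot":[1.43,-1.31,7.9],"grip":0.85},{"translation":[0.005,-0.015,0.004],"delta_rot":[1.43,-1.31,7.9],"grip":0.85},{"translation":[0.005,-0.015,0],"delta_rot":[1.43,-1.31,7.9],"grip":0.85},{"translation":[0.005,-0.015,0],"delta_rot":[1.43,-1.31,7.9],"grip":0.85},{"translation":[0.005,-0.015,0],"delta_rot":[1.43,-1.31,7.9],"grip":0.85}]'
python3 -m pendant '[{"translation":[0.005,-0.015,0],"delta_rot":[1.43,-1.31,7.9],"grip":0.85},{"translation":[0.005,-0.015,0],"delta_rot":[1.43,-1.31,7.9],"grip":0.85},{"translation":[0.005,-0.015,0],"delta_rot":[1.43,-1.31,7.9],"grip":0.85},{"translation":[0.005,-0.015,0],"delta_rot":[1.43,-1.31,7.9],"grip":0.85},{"translation":[0.005,-0.015,0],"delta_rot":[1.43,-1.31,7.9],"grip":0.85}]'
python3 -m pendant '[{"translation":[0.005,-0.015,0],"delta_rot":[1.43,-1.31,7.9],"grip":0.85},{"translation":[0.005,-0.015,0],"delta_rot":[1.43,-1.31,7.9],"grip":0.85},{"translation":[0.005,-0.015,0],"delta_rot":[1.43,-1.31,7.9],"grip":0.85},{"translation":[0.005,-0.015,0],"delta_rot":[1.43,-1.31,7.9],"grip":0.85},{"translation":[0.005,-0.015,0],"delta_rot":[1.43,-1.31,7.9],"grip":0.85}]'
python3 -m pendant '[{"translation":[0.005,-0.015,0],"delta_rot":[1.43,-1.31,7.9],"grip":0.85},{"translation":[0,0,0],"delta_rot":[0,0,0],"grip":0.85},{"translation":[0,0,0],"delta_rot":[0,0,0],"grip":0.85}]'
python3 - <<'E'
from st import *
go((.5932,.0343,.10),pose(112.75,0)); st=get_state(); print(st['joints'].round(2))
s=snap('wrist'); save(s,'w6.png'); P=cloud(s)
g=s['pixels'].min(2); m=(g>195)&(P[...,2]>.012)&(P[...,2]<.024)&(s['z_map']>0)&(np.hypot(P[...,0]-.6,P[...,1]-.02)<.09)
q=P[m]; r=cv2.minAreaRect(q[:,:2].astype(np.float32)); print(len(q),r,cv2.boxPoints(r).round(4).tolist(),np.median(q[:,2]))
Rt=R.from_quat(st['eef_rot']);t=Rt.inv().apply((P-st['eef_pos']).reshape(-1,3)).reshape(P.shape)
f=t[(s['z_map']>0)&(abs(t[...,1])<.012)&(abs(t[...,0])<.07)&(t[...,2]<0.03)]; print('tips',np.round(np.percentile(f[:,2],[50,98,99.5]),4), np.round([f[f[:,0]<0][:,0].max(),f[f[:,0]>0][:,0].min()],4))
E
```

```text
time_s: 11.9
eef_pos: [0.536, 0.1973, 0.1609]
eef_rot: [0.831, -0.531, -0.135, 0.101]
force: [-0.4, 0.0, 0.1]
finger_gap: 0.85
time_s: 12.4
eef_pos: [0.5609, 0.1225, 0.1609]
eef_rot: [0.972, -0.214, -0.079, 0.059]
force: [0.2, -0.1, 0.3]
finger_gap: 0.85
time_s: 12.9
eef_pos: [0.5858, 0.0477, 0.161]
eef_rot: [0.992, 0.128, -0.013, 0.01]
force: [0.6, 0.2, -0.6]
finger_gap: 0.848
time_s: 13.2
eef_pos: [0.591, 0.0326, 0.1614]
eef_rot: [0.982, 0.191, 0.0, -0.0]
force: [-0.3, 0.2, -0.7]
finger_gap: 0.85
t 13.2 pos [0.591  0.0326 0.1614] dp [ 0.0022  0.0017 -0.0614] rot [-0.06  0.01  0.72] | 0.061 0.7 F [-0.3  0.2 -0.7] gap 0.85
[ 0.19  0.53 -0.5   1.71  0.3   0.98 -0.04]
7010 ((0.5995734333992004, 0.0219191312789917), (0.05369046702980995, 0.11383000016212463), 22.17193031311035) [[0.5532000064849854, 0.06449999660253525], [0.5961999893188477, -0.04089999943971634], [0.6459000110626221, -0.02070000022649765], [0.6029999852180481, 0.08479999750852585]] 0.0172725556931341
tips [-0.0862 -0.0387 -0.0351] [-0.0001  0.0001]
```

View pics/w6.png

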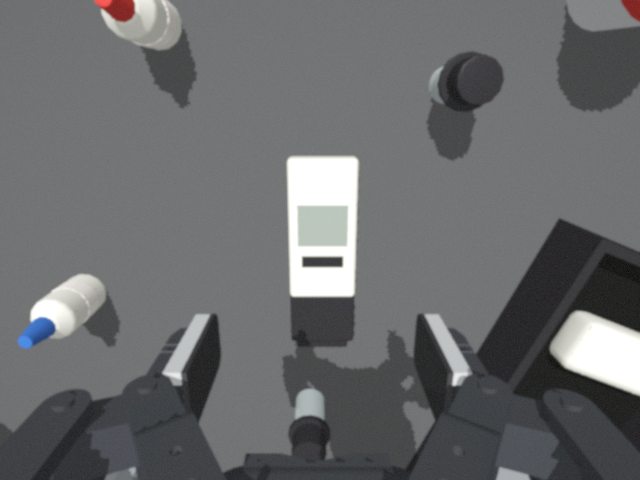

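```bash
python3 -m pendant '[{"translation":[0.003,0.003,-0.04],"delta_rot":[0,0,0.5],"grip":0.85},{"translation":[0,0,-0.045],"delta_rot":[0,0,0],"grip":0.85},{"translation":[0,0,-0.045],"delta_rot":[0,0,0],"grip":0.85},{"translation":[0,0,-0.03],"delta_rot":[0,0,0],"grip":0.85},{"translation":[0,0,0],"delta_rot":[0,0,0],"grip":0.85}]'
python3 -m pendant '[{"translation":[0,0,-0.015],"delta_rot":[0,0,0],"grip":0.85},{"translation":[0,0,-0.01],"delta_rot":[0,0,0],"grip":0.85},{"translation":[0,0,0],"delta_rot":[0,0,0],"grip":0.85},{"translation":[0,0,0],"delta_rot":[0,0,0],"grip":0.85}]'
python3 -c "
from st import *
go((.594,.0358,-.027),pose(112.3,0))"
```

```text
time_s: 13.75
eef_pos: [0.5917, 0.0371, -0.0017]
eef_rot: [0.98, 0.198, -0.002, -0.001]
force: [-0.6, -0.1, 0.3]
finger_gap: 0.851
time_s: 14.15
eef_pos: [0.5955, 0.0356, -0.0219]
eef_rot: [0.98, 0.197, 0.002, 0.0]
force: [0.3, 0.2, 0.1]
finger_gap: 0.848
t 14.15 pos [ 0.5955  0.0356 -0.0219] dp [-0.0015  0.0002 -0.0051] rot [-0.04  0.21 -0.41] | 0.005 0.5 F [0.3 0.2 0.1] gap 0.848
```

```bash
python3 -m pendant '[{"translation":[-0.001,0,-0.004],"delta_rot":[0,0,0],"grip":0.85},{"translation":[0,0,0],"delta_rot":[0,0,0],"grip":0.7},{"translation":[0,0,0],"delta_rot":[0,0,0],"grip":0.3},{"translation":[0,0,0],"delta_rot":[0,0,0],"grip":0},{"translation":[0,0,0],"delta_rot":[0,0,0],"grip":0}]'
python3 -m pendant '[{"translation":[0,0,0],"delta_rot":[0,0,0],"grip":0},{"translation":[0,0,0.03],"delta_rot":[0,0,0],"grip":0},{"translation":[0,0,0.045],"delta_rot":[0,0,0],"grip":0},{"translation":[0,0,0.045],"delta_rot":[0,0,0],"grip":0},{"translation":[0,0,0.045],"delta_rot":[0,0,0],"grip":0}]'
python3 -m pendant '[{"translation":[0,0,0.03],"delta_rot":[0,0,0],"grip":0},{"translation":[0,0,0],"delta_rot":[0,0,0],"grip":0}]'
python3 - <<'E'
from st import *
go((.50,-.2,.18),pose(169.3,-25)); st=get_state(); print(st['joints'].round(2))
s=snap('wrist'); save(s,'w7.png'); Rt=R.from_quat(st['eef_rot']); P=cloud(s)
t=Rt.inv().apply((P-st['eef_pos']).reshape(-1,3)).reshape(P.shape)
m=(s['pixels'].min(2)>195)&(s['z_map']>0)&(abs(t[...,0])<.035)&(abs(t[...,1])<.14)&(t[...,2]>-.07)&(t[...,2]<-.02)
q=t[m]; print(len(q)); c,n,b=plane(q); print(np.round(c,4),np.round(n,3),b.mean()); print(np.round(np.percentile(q[b],[.5,50,99.5],axis=0),4).tolist())
w=q[b]; r=cv2.minAreaRect(w[:,:2].astype(np.float32)); print(cv2.boxPoints(r).round(4).tolist())
E
```

```text
time_s: 14.65
eef_pos: [0.5942, 0.0354, -0.0259]
eef_rot: [0.98, 0.197, 0.002, 0.0]
force: [-1.2, 0.8, 5.2]
finger_gap: 0.614
time_s: 15.15
eef_pos: [0.5934, 0.0354, 0.14]
eef_rot: [0.98, 0.197, 0.001, -0.0]
force: [1.2, -0.2, -0.9]
finger_gap: 0.614
time_s: 15.35
eef_pos: [0.5963, 0.0361, 0.1731]
eef_rot: [0.98, 0.197, 0.005, 0.0]
force: [0.7, 0.1, -2.7]
finger_gap: 0.609
t 15.35 pos [0.5963 0.0361 0.1731] dp [-0.0963 -0.2361  0.0069] rot [16.03 20.72 55.78] | 0.255 61.6 F [ 0.7  0.1 -2.7] gap 0.609
[ 0.19  0.52 -0.52  1.69  0.3   1.   -0.03]
15908
[ 0.0003 -0.0233 -0.0433] [-0.004  0.003  1.   ] 1.0
[[-0.0253, -0.0418, -0.0448], [0.0005, -0.0244, -0.0433], [0.0247, 0.0164, -0.0414]]
[[-0.026499999687075615, 0.0215000007301569], [-0.025800000876188278, -0.04259999841451645], [0.025299999862909317, -0.042100001126527786], [0.024700000882148743, 0.02199999988079071]]
```

The wide meter is held level, tail at tool y −0.0425 and top at tool z −0.0433. I'll refine the wide stand, which is empty and unobstructed now.

```bash
python3 - <<'E'
from st import *
for nm in('scene','side'):
    s=snap(nm);q=roof(s,(.55,-.297),.09,.04); c,nn,b=plane(q); B,r=rect(q[b],nn)
    print(nm,b.sum(),np.round(c,4),np.round(nn,3),'yaw',np.degrees(np.arctan2(nn[1],nn[0])),np.round(r[1],3)); print(np.round(B,4).tolist())
    r=(q[b]-WS[0])@WS[1]; print(np.round(np.percentile(r,[1,50,99],axis=0),4).tolist())
F=WS; home=F[0]+F[1]@np.array([.1225,0,-.0343]); pre=home+F[1]@np.array([.085,0,.0015]); print('home',home.round(4),'pre',pre.round(4)); print(F[1].round(4).tolist())
go(pre+[0,0,.10],pose(169.3,-25))
E
```

```text
scene 873 [ 0.5508 -0.2967  0.0656] [ 0.411 -0.076  0.909] yaw -10.530563145823624 [0.071 0.064]
[[0.5154, -0.3261, 0.0791], [0.5726, -0.3371, 0.0523], [0.5859, -0.2671, 0.0522], [0.5288, -0.2562, 0.079]]
[[-0.0054, -0.0354, 0.0157], [0.0262, -0.0006, 0.0187], [0.0574, 0.0347, 0.0216]]
side 323 [ 0.5488 -0.2961  0.0667] [ 0.417 -0.077  0.906] yaw -10.431047061643417 [0.07  0.075]
[[0.5247, -0.2559, 0.0812], [0.5129, -0.3295, 0.0804], [0.5759, -0.3393, 0.0506], [0.5878, -0.2658, 0.0513]]
[[-0.0076, -0.0355, 0.0161], [0.0283, -0.0, 0.0189], [0.0595, 0.0369, 0.0212]]
home [ 0.4427 -0.2767  0.0584] pre [ 0.3676 -0.2625  0.0957]
[[-0.8905, -0.1857, 0.4153], [0.1683, -0.9826, -0.0785], [0.4226, 0.0, 0.9063]]
t 15.5 pos [0.5933 0.0351 0.1676] dp [-0.2258 -0.2976  0.0281] rot [16.33 20.3  55.68] | 0.375 61.5 F [-0.9  0.5 -3. ] gap 0.619
```

```bash
python3 -m pendant '[{"translation":[-0.0225,-0.03,0.006],"delta_rot":[1.63,2.03,5.57],"grip":0},{"translation":[-0.0225,-0.03,0.006],"delta_rot":[1.63,2.03,5.57],"grip":0},{"translation":[-0.0225,-0.03,0.006],"delta_rot":[1.63,2.03,5.57],"grip":0},{"translation":[-0.0225,-0.03,0.006],"delta_rot":[1.63,2.03,5.57],"grip":0},{"translation":[-0.0225,-0.03,0.004],"delta_rot":[1.63,2.03,5.57],"grip":0}]'
python3 -m pendant '[{"translation":[-0.0225,-0.03,0],"delta_rot":[1.63,2.03,5.57],"grip":0},{"translation":[-0.0225,-0.03,0],"delta_rot":[1.63,2.03,5.57],"grip":0},{"translation":[-0.0225,-0.03,0],"delta_rot":[1.63,2.03,5.57],"grip":0},{"translation":[-0.0225,-0.03,0],"delta_rot":[1.63,2.03,5.57],"grip":0},{"translation":[-0.0225,-0.03,0],"delta_rot":[1.63,2.03,5.57],"grip":0}]'
python3 -m pendant '[{"translation":[0,0,0],"delta_rot":[0,0,0],"grip":0},{"translation":[0,0,0],"delta_rot":[0,0,0],"grip":0}]'
python3 -c "
from st import *
go((.3676,-.2625,.0957),pose(169.4,-25)); print(get_state()['joints'].round(2))"
```

```text
time_s: 16.0
eef_pos: [0.4797, -0.1159, 0.1952]
eef_rot: [0.897, 0.427, -0.072, -0.088]
force: [0.2, -0.7, -2.6]
finger_gap: 0.614
time_s: 16.5
eef_pos: [0.3673, -0.2657, 0.1949]
eef_rot: [0.75, 0.624, -0.138, -0.169]
force: [0.9, -0.5, -1.8]
finger_gap: 0.609
time_s: 16.7
eef_pos: [0.3683, -0.2645, 0.1949]
eef_rot: [0.752, 0.622, -0.138, -0.168]
force: [0.1, 0.2, -1.9]
finger_gap: 0.615
t 16.7 pos [ 0.3683 -0.2645  0.1949] dp [-0.0007  0.002  -0.0992] rot [-0.15 -0.08  0.21] | 0.099 0.3 F [ 0.1  0.2 -1.9] gap 0.615
[ 0.89  0.6  -0.75  1.67  0.38  1.48  1.41]
```

```bash
python3 -m pendant '[{"translation":[0,0.002,-0.03],"delta_rot":[0,0,0],"grip":0},{"translation":[0,0,-0.04],"delta_rot":[0,0,0],"grip":0},{"translation":[0,0,-0.029],"delta_rot":[0,0,0],"grip":0},{"translation":[0,0,0],"delta_rot":[0,0,0],"grip":0},{"translation":[0,0,0],"delta_rot":[0,0,0],"grip":0}]'
python3 - <<'E'
from st import *
go((.3676,-.2625,.0957),pose(169.4,-25))
for nm in('wrist','scene','side'):
    s=snap(nm); r=rel(s,WS); z=s['z_map']>0; lum=s['pixels'].min(2)
    rf=z&(abs(r[...,1])<.04)&(r[...,0]>-.012)&(r[...,0]<.063)&(r[...,2]>.014)&(r[...,2]<.023)
    m=z&(abs(r[...,1])<.035)&(r[...,0]>.105)&(r[...,0]<.14)&(r[...,2]>.005)&(r[...,2]<.02)
    for k,q in(('roof',r[rf]),('meter',r[m])):
        if len(q)>30: print(nm,k,len(q),np.round(np.percentile(q,[1,50,99],axis=0),4).tolist())
save(load('wrist'),'w8.png')
E
```

```text
time_s: 17.2
eef_pos: [0.3695, -0.2614, 0.0978]
eef_rot: [0.751, 0.624, -0.138, -0.167]
force: [0.6, 0.2, -2.3]
finger_gap: 0.614
t 17.2 pos [ 0.3695 -0.2614  0.0978] dp [-0.0019 -0.0011 -0.0021] rot [-0.11  0.01  0.03] | 0.003 0.1 F [ 0.6  0.2 -2.3] gap 0.614
scene roof 1029 [[-0.0053, -0.0354, 0.0146], [0.0262, -0.0001, 0.0188], [0.0574, 0.0347, 0.0226]]
scene meter 435 [[0.1053, -0.0281, 0.0068], [0.1225, -0.002, 0.0137], [0.1396, 0.0249, 0.0189]]
side roof 347 [[-0.0068, -0.0355, 0.0143], [0.0296, -0.0024, 0.0189], [0.0592, 0.0369, 0.0215]]
side meter 84 [[0.1055, -0.0287, 0.0058], [0.1193, -0.0219, 0.0136], [0.1392, 0.0049, 0.0165]]
```

View pics/w8.png

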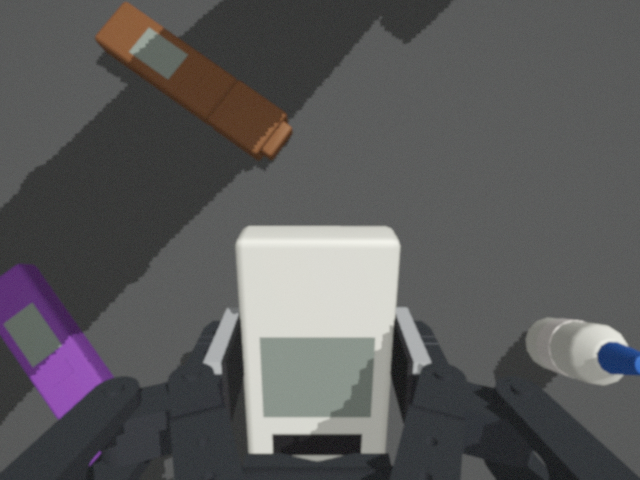

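The meter is held square (tail at row 230). By scene depth it rides about 2.6 mm too high and 1.3 mm off sideways. I'll correct that and insert.

```bash
python3 -m pendant '[{"translation":[-0.0013,-0.001,-0.0024],"delta_rot":[0,0,0],"grip":0},{"translation":[0.008,-0.0015,-0.0038],"delta_rot":[0,0,0],"grip":0},{"translation":[0.008,-0.0015,-0.0038],"delta_rot":[0,0,0],"grip":0},{"translation":[0.008,-0.0015,-0.0038],"delta_rot":[0,0,0],"grip":0},{"translation":[0.008,-0.0015,-0.0038],"delta_rot":[0,0,0],"grip":0}]'
python3 -m pendant '[{"translation":[0.008,-0.0015,-0.0038],"delta_rot":[0,0,0],"grip":0},{"translation":[0.008,-0.0015,-0.0038],"delta_rot":[0,0,0],"grip":0},{"translation":[0.008,-0.0015,-0.0038],"delta_rot":[0,0,0],"grip":0},{"translation":[0,0,0],"delta_rot":[0,0,0],"grip":0}]'
python3 -c "
from st import *
go((.4427,-.2767,.0584),pose(169.4,-25))"
```

```text
time_s: 17.85
eef_pos: [0.4007, -0.2696, 0.0793]
eef_rot: [0.752, 0.623, -0.138, -0.167]
force: [0.5, -0.0, -2.4]
finger_gap: 0.613
time_s: 18.25
eef_pos: [0.4248, -0.2738, 0.0677]
eef_rot: [0.752, 0.623, -0.137, -0.167]
force: [-0.1, 0.4, -1.6]
finger_gap: 0.617
t 18.25 pos [ 0.4248 -0.2738  0.0677] dp [ 0.0179 -0.0029 -0.0093] rot [-0.09  0.05  0.08] | 0.02 0.1 F [-0.1  0.4 -1.6] gap 0.617
```

```bash
python3 -m pendant '[{"translation":[0.007,-0.0013,-0.0033],"delta_rot":[0,0,0],"grip":0},{"translation":[0.007,-0.0013,-0.0033],"delta_rot":[0,0,0],"grip":0},{"translation":[0.003,-0.0005,-0.0013],"delta_rot":[0,0,0],"grip":0},{"translation":[0,0,0],"delta_rot":[0,0,0],"grip":0}]'
python3 -m pendant '[{"translation":[0.0015,-0.0003,-0.0006],"delta_rot":[0,0,0],"grip":0},{"translation":[0,0,0],"delta_rot":[0,0,0],"grip":0}]'
python3 -m pendant '[{"translation":[0.0015,-0.0003,-0.0006],"delta_rot":[0,0,0],"grip":0},{"translation":[0,0,0],"delta_rot":[0,0,0],"grip":0}]'
python3 -m pendant '[{"translation":[0.001,-0.0002,-0.0005],"delta_rot":[0,0,0],"grip":0},{"translation":[0,0,0],"delta_rot":[0,0,0],"grip":0}]'
```

```text
time_s: 18.65
eef_pos: [0.4411, -0.277, 0.0602]
eef_rot: [0.752, 0.623, -0.138, -0.167]
force: [0.2, -0.4, -2.1]
finger_gap: 0.613
time_s: 18.85
eef_pos: [0.4422, -0.2774, 0.0599]
eef_rot: [0.752, 0.623, -0.138, -0.167]
force: [0.0, 0.6, -1.7]
finger_gap: 0.617
time_s: 19.05
eef_pos: [0.4424, -0.2776, 0.0596]
eef_rot: [0.751, 0.623, -0.139, -0.168]
force: [-4.9, 0.6, 1.2]
finger_gap: 0.612
time_s: 19.25
eef_pos: [0.4422, -0.2776, 0.0594]
eef_rot: [0.751, 0.623, -0.139, -0.169]
force: [-8.7, 2.1, 3.9]
finger_gap: 0.615
```

End contact is felt (−8.7 N along the slot) right at the predicted home. I'll release and retreat.

```bash
python3 -m pendant '[{"translation":[0,0,0],"delta_rot":[0,0,0],"grip":0.65},{"translation":[0,0,0],"delta_rot":[0,0,0],"grip":0.85},{"translation":[0,0,0],"delta_rot":[0,0,0],"grip":0.85},{"translation":[0,0,0],"delta_rot":[0,0,0],"grip":0.85},{"translation":[0,0,0],"delta_rot":[0,0,0],"grip":0.85}]'
python3 -m pendant '[{"translation":[0.006,-0.001,0.0135],"delta_rot":[0,0,0],"grip":0.85},{"translation":[0.012,-0.002,0.027],"delta_rot":[0,0,0],"grip":0.85},{"translation":[0.016,-0.003,0.036],"delta_rot":[0,0,0],"grip":0.85},{"translation":[0.016,-0.003,0.036],"delta_rot":[0,0,0],"grip":0.85},{"translation":[0,0,0.05],"delta_rot":[0,0,0],"grip":0.85}]'
python3 -m pendant '[{"translation":[0,0.03,0.05],"delta_rot":[0,0,0],"grip":0.85},{"translation":[0,0.04,0.03],"delta_rot":[0,0,0],"grip":0.85},{"translation":[0,0.04,0],"delta_rot":[0,0,0],"grip":0.85},{"translation":[0,0.03,0],"delta_rot":[0,0,0],"grip":0.85},{"translation":[0,0,0],"delta_rot":[0,0,0],"grip":0.85}]'
python3 - <<'E'
from st import *
st=get_state(); print(st['time_s'],st['eef_pos'],st['force'])
old=load('scene')
ims=[]
for nm in('scene','side'):
    s=snap(nm); z=s['z_map']>0; lum=s['pixels'].min(2)
    for k,F,w,L in(('W',WS,.0275,.165),('N',NS,.0185,.15)):
        r=rel(s,F)
        rf=z&(abs(r[...,1])<.04)&(r[...,0]>-.012)&(r[...,0]<.063)&(r[...,2]>.014)&(r[...,2]<.023)
        m=z&(abs(r[...,1])<w+.006)&(r[...,0]>.055)&(r[...,0]<L+.02)&(r[...,2]>.004)&(r[...,2]<.016)&(lum>150)
        for kk,q in(('roof',r[rf]),('meter',r[m])):
            if len(q)>30: print(nm,k,kk,len(q),np.round(np.percentile(q,[1,50,99],axis=0),4).tolist())
    ims.append(s['pixels'][:,:,::-1])
cv2.imwrite('pics/final.png',np.vstack([cv2.resize(i,(400,300)) for i in ims]))
E
```

```text
time_s: 19.75
eef_pos: [0.4449, -0.2779, 0.0588]
eef_rot: [0.752, 0.623, -0.138, -0.167]
force: [-0.1, 0.5, 0.4]
finger_gap: 0.854
time_s: 20.25
eef_pos: [0.4954, -0.2866, 0.2211]
eef_rot: [0.751, 0.623, -0.138, -0.168]
force: [1.5, -1.4, 0.3]
finger_gap: 0.852
time_s: 20.75
eef_pos: [0.495, -0.1462, 0.2953]
eef_rot: [0.749, 0.626, -0.137, -0.167]
force: [-1.7, -0.3, -0.1]
finger_gap: 0.852
20.75 [ 0.4949503  -0.14619581  0.29526667] [-1.69151729 -0.28474363 -0.10420527]
scene W roof 1040 [[-0.0054, -0.0355, 0.0145], [0.0264, -0.0001, 0.0189], [0.0575, 0.0349, 0.0226]]
scene W meter 1201 [[0.0594, -0.0262, 0.0046], [0.1128, -0.0002, 0.0097], [0.1638, 0.0271, 0.0149]]
scene N roof 683 [[-0.0078, -0.0268, 0.0142], [0.0247, -0.0006, 0.0184], [0.056, 0.0257, 0.0228]]
scene N meter 556 [[0.0591, -0.019, 0.0043], [0.1042, -0.0015, 0.0094], [0.1474, 0.0166, 0.0146]]
side W roof 354 [[-0.0072, -0.0359, 0.0143], [0.03, -0.0011, 0.0188], [0.0595, 0.0358, 0.0211]]
side W meter 415 [[0.056, -0.0268, 0.0043], [0.1279, -0.0048, 0.0097], [0.1665, 0.0277, 0.0124]]
side N roof 481 [[-0.0083, -0.0258, 0.0145], [0.0282, 0.0002, 0.0187], [0.0579, 0.0262, 0.0211]]
side N meter 429 [[0.0564, -0.0181, 0.0045], [0.1172, -0.0016, 0.0094], [0.149, 0.0157, 0.0128]]
```

View pics/final.png

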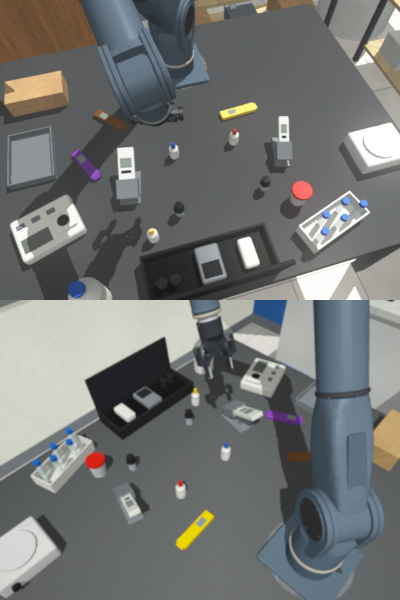

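The composite shows both meters seated, the wide one at about (126,165) and the narrow one at about (284,130) in the scene half, and the bystanders standing where they were. The tails lie at 164–166 mm (165 expected) and 147–149 mm (150 expected). Handing in.

```bash
python3 -c "
from workcell import arm; print(arm.hand_in())"
```

```text
the job is handed in; nothing more can be done
None
```

Both meters are in their own stands, and I handed the job in at about 20.9 s of the 64 s allowed. I moved the narrow meter from the wide stand to the narrow stand first. Then I picked the wide meter off the bench and slid it into the wide stand. Each went in cap end first with the display up, and I released it once I felt contact with the end of the slot.

**Last checks:**
- **Tail distance from the closed end:** the wide meter measured 164–166 mm (165 expected) and the narrow meter 147–149 mm (150 expected), from the scene and side cameras.
- **Height and centring:** both lie on the slot floor within about 1 mm, and are centred to about 1–2 mm.
- **End contact:** about 9 N along the slot for the wide meter. The narrow meter felt about 5 N each way, some 4 mm further in than I had predicted from the roof edge; the camera checks above still put it at home.
- **Bystanders and look-alikes:** the bottles, vials and cup stand in their places in the last picture. I checked this by eye only. The look-alikes were not touched, and the gripper is open and clear of everything.

**What disagreed or failed:**
- **Finger position:** all three cameras showed the fingertips about 35 mm behind where the stated tool frame puts them. My first grasp therefore closed on air above the narrow meter, touching nothing. I used the camera value from then on.
- **Carry height:** before each insertion the scene camera showed the meter about 4 mm above its resting height, so I lowered it about 2.5 mm before sliding it in.

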